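# Close the sachet caddy with its drop-in lid

## Robot

A 7-joint arm with a two-finger parallel gripper is mounted at the origin on a cart in front of the work surface, level with it; the furniture and walls round the work are solid. World frame = base frame: x ahead of the robot, y to its left, z up, the work surface at z = 0. Lengths are in mm, angles in degrees, forces in N, time in s.
With the tool pointing down it reaches from about 425 to 825 mm from the base axis. Payload 3.6 kg.
Tool frame: the origin (TCP) lies between the finger pads; the fingertips stand 19 mm ahead of it and the grasp point (between the pads) is the TCP; z points along the fingers, y is the direction in which the jaws open and shut (so a half turn about z gives the same grasp; the last joint's range is limited). The gripper opens to 93 mm and grips with 3 to 60 N. Pads are 15 mm wide; open, the fingers measure 128 mm over their backs; the gripper's body (75 mm by 188 mm) begins 65 mm behind the grasp point.
Start: joints at [73.31, 35.231, -0.722, 81.555, 0.464, 63.22, -2.315], TCP at [170.128, -627.311, 237.64] pointing down, gripper open.
Joint ranges: [-178.69, 178.69], [-17.37, 117.87], [-77.05, 75.6], [15.02, 138.74], [-78.02, 258.01], [0.78, 113.62], [-162.83, 162.83]. Speed limits (degrees/s): [159.86, 159.86, 180, 180, 180, 180, 180].

## Interface

Orientations are given as [roll, pitch, yaw] about the fixed x, y, z axes, in that order (R = Rz(yaw) Ry(pitch) Rx(roll)).
In Python, from station import sense, get_image, finish_job gives the robot as it stands. The module is installed in compiled form; this text tells all that it offers.
- The arm moves only by the tool carry_out, never from a script. Its argument "moves" is a list of rows, each an object of numbers: "dx", "dy", "dz": the shift along the tool's x, y, z in cm; "turn": the turn about the tool's z in degrees; "jaw": the opening, from 0 (shut) to 1 (fully open). In form: [{"dx": .., "dy": .., "dz": .., "turn": .., "jaw": ..}, ...]. A call has 1 to 20 rows; each row shifts and turns the pose as measured when the row begins, along the tool's axes as they then stand; what a row does not reach is not made up. A row lasts 1/12 s, in which the tool goes at most 41.7 mm and 7.16 degrees, less where a joint would pass 70% of its speed; a pose out of reach is approached as far as the arm can. A call with a gripper value outside its range is refused whole. The fingers move at their own pace and stop on an object; "newtons" is the grip in N (left out, the last holds). Time passes only in rows, so rows that do not move let the fingers close. It gives the time, the measured TCP pose, the force and the opening at its end, in the units of the state.
- sense(): the state, without advancing time (a new reading comes with each control period).
- get_image(name): name is "side" or "top"; returns a dict with "frame" (400x640x3 uint8, red, green, blue), "depth" (400x640 float32, mm along the optical axis (not along the pixel's ray), 0 where there is no reading), "fov_y" (degrees; the focal length in pixels is half the picture's height over the tangent of half this angle, whatever the lens; pixels are square), "cx", "cy" (the principal point, pixels), "rvec" (rotation vector, rad) and "tvec" (3), from world to camera coordinates, as OpenCV has them. Camera axes: x right, y down, z forward; pixel columns grow to the right and rows downward; lengths in mm; the calibration is good to about 2 mm. A picture is of the moment at which its call begins.
- finish_job(): hands the job in, once; it reports no verdict.
The state is a dict: "clock": time; "qpos": joint angles; "qd": joint speeds; "effort": joint torques, N m; "eef_pos": TCP position; "orientation": TCP orientation; "ft_force": force on the tool from outside, world axes, zero at the start; "ft_torque": the same for the moment, N m; "width": finger opening in mm.
Only numpy, scipy, OpenCV 4.12 (cv2) and the standard library are available. Lean on these libraries where they do the work, as an engineer would, in place of code of your own. Each camera call takes 0.05 s, during which the arm holds its last target. There are 200 camera calls.

## Task

Close the wooden sachet caddy: pick up the marble lid by its bar handle and lay it flat on the closed front part of the caddy's top, without carrying it through the air over the opening. Then slide it gently along the top towards the opening until it drops into its recess, flush with the wood, and let go. Do not force it when it meets the end of the recess, and leave the green cup, the small glass and the spice jar where they stand.

Things in the scene. Friction and masses are not known exactly. Their poses are not given: they have to be found in the camera images.
- caddy: Fixed caddy: dark base board 300x150x10 mm with a rail on each long side; between the rails a pale wooden box 230x126x40 mm, stuck fast up to 20 mm either way along x from the middle, at a place this pose does not show (feel or see it). Origin: centre of the base's underside, on the table; x runs lengthwise from the closed front part to the opening, y across, z up. Flat top at z = 50 mm.
- caddy_front (a point): Point on the flat top of the caddy's closed front part, at x = -50, y = 0, z = 50 mm of the caddy, same axes: the lid's centre can be laid here wherever the box is. With the box in its middle place the flat part spans caddy x = -115 to 3 mm, the recess 3 to 97 mm; both shift with the box. Recess: 94 (x) x 114 (y) mm, 7 mm deep, centred at y = 0, 8 mm ledge all round, open inside.
- lid_handle (a point): Middle of the lid's dark steel bar handle, over the lid's centre, 31 mm above its underside; z up. The bar runs along y: 54 mm long, 12 mm thick (x), 16 mm high, its underside 16 mm above the slab's top, on two posts 8 mm thick at y = -18 and 18 mm. This point is 81 mm above the caddy's origin when the lid rests on the flat top, 74 mm when seated.
- lid: White marble lid lying flat on the table: slab 90 (x) x 110 (y) x 7 mm, corners cut by 3 mm, 0.2 to 0.33 kg. Origin: centre of its underside; z up. 2 mm of play on each side in the recess; fits either way round. About 1 to 4 N slides it over the wood. Pushed loosely, its leading edge dips first, then it stops at the recess's far end and its rear edge drops.
- green_cup: Pale green cup standing upside down, 87 x 118 x 64 mm high, origin at the centre of its underside. Leave it alone.
- small_glass: Small clear glass cup, 72 mm across and 62 mm high, origin at the centre of its underside. Leave it alone.
- jar: Spice jar, 47 mm across and 98 mm high, origin at the centre of its underside. Leave it alone.
Not all that is in view belongs to the job. Of the things that look like the lid, take the one that is farthest to the robot's right at the start.

How it is judged:
By the outcome, as a careful person would: the job done as asked, in the order asked, and still so for the second after the job is handed in, with the robot touching nothing.
It also fails if it takes over 46 s, if anything falls off the work surface, if the arm or the gripper's body presses on something with over 40 N, if the wrist force passes 120 N, or if a joint passes its speed limit or range.

## Working session

There is one attempt and no reset: what is moved stays moved. The work goes in short steps, Python scripts to look and compute and a tool call to move; the robot and the scene stay as the last step left them, time stands still between calls to the robot, and variables do not carry over. Pictures are saved under pics/ and viewed, about 8 in all and at most 12, crops included, and the job is handed in when it is done.

Besides the shell and the picture viewer there is one more tool, called after ">>>" by a JSON object that holds its "op" and its "data". carry_out: Moves the arm, as the interface text tells. Its arguments: {"type":"object","properties":{"moves":{"type":"array"},"newtons":{"type":"number"}},"required":["moves"]}

```bash
mkdir -p pics; cat > h.py <<'E'
import numpy as np, cv2
from station import sense, get_image, finish_job
def cam(n):
    d=get_image(n); np.savez('%s.npz'%n,**d); return d
def load(n): return dict(np.load('%s.npz'%n))
def world(d,u,v,z=None):
    f=200/np.tan(np.radians(float(d['fov_y']))/2); R=cv2.Rodrigues(np.array(d['rvec'],float))[0]; t=np.array(d['tvec'],float).ravel()
    r=np.array([(u-d['cx'])/f,(v-d['cy'])/f,1.]); c=-R.T@t; w=R.T@r
    if z is None:
        return c+w*d['depth'][int(round(v)),int(round(u))]
    return c+w*(z-c[2])/w[2]
def cloud(d):
    f=200/np.tan(np.radians(float(d['fov_y']))/2); R=cv2.Rodrigues(np.array(d['rvec'],float))[0]; t=np.array(d['tvec'],float).ravel()
    v,u=np.mgrid[:400,:640]; Z=d['depth']; P=np.stack([(u-d['cx'])/f*Z,(v-d['cy'])/f*Z,Z],-1)
    return (P-t)@R
def save(d,name,crop=None,s=1):
    im=d['frame'][...,::-1]
    if crop: a,b,c,e=crop; im=im[b:e,a:c]
    cv2.imwrite('pics/'+name,cv2.resize(im,None,fx=s,fy=s,interpolation=cv2.INTER_CUBIC))
E
python3 - <<'E'
from h import *
for n in('top','side'):
    d=cam(n); save(d,n+'0.png'); print(n,d['fov_y'],d['rvec'],d['tvec'],(d['depth']==0).mean())
print(sense())
E
```

```text
top 45.492900172613204 [ 2.14625836 -2.14618243  0.13915965] [  73.84186913  546.3322166  1532.59899248] 0.00417578125
side 54.25970731646398 [ 0.03283668 -2.7189861   1.50537539] [ 560.0187187    25.73226466 1252.09999691] 0.004078125
{'clock': 0.1, 'qpos': array([73.30971249, 35.28390957, -0.72405116, 81.63150242,  0.46531091,
       63.22188796, -2.3150291 ]), 'qd': array([ 0.03916976, -0.08073099, -0.05658398, -0.2216698 , -0.11040191,
        0.00628628, -0.00304316]), 'effort': array([ 2.17272420e-03, -4.60042727e+01,  2.10463651e-01, -1.66244280e+01,
       -6.10710285e-02,  1.69135822e-02,  1.10713474e-04]), 'eef_pos': array([ 169.95429722, -626.6832204 ,  236.59835596]), 'orientation': array([-1.79865608e+02,  2.12153896e-03,  1.51769351e+01]), 'ft_force': array([0.73384194, 0.25494489, 0.5075124 ]), 'ft_torque': array([0.00569821, 0.01977504, 0.04416144]), 'width': 92.77853067470824}
```

View pics/top0.png

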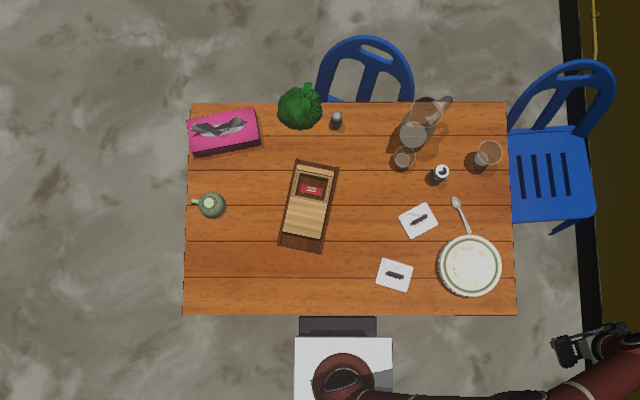

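View pics/side0.png

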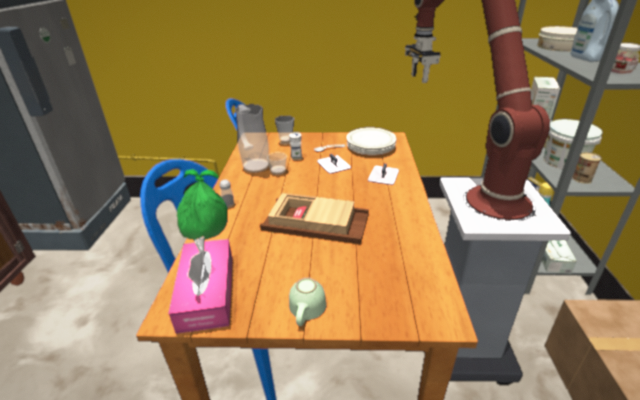

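Two candidates look like the lid: the slab at top (418,220) and the slab at (395,275). The one farther to the robot's right (more to the right in the top view) is (418,220). The caddy is at about (308,205), with its opening at the far end. I'll check the choice in one close crop.

```bash
python3 - <<'E'
from h import *
d=load('top'); save(d,'top1.png',(270,150,470,300),4)
for p in [(418,220),(395,275),(308,205),(330,200),(440,175),(403,158)]: print(p,world(d,*p).round(),world(d,*p,7).round())
g=cv2.cvtColor(d['frame'],cv2.COLOR_RGB2HSV)
C=cloud(d)
m=((g[...,1]<60)&(g[...,2]>150)).astype(np.uint8)
for c in cv2.findContours(m[190:300,360:440].copy(),0,1)[0]:
    if cv2.contourArea(c)>200:
        c=c.astype(float)+[360,190]; w=np.array([world(d,*q[0],7)[:2] for q in c],np.float32); print('lid',cv2.minAreaRect(w))
# caddy wood top
mt=(C[...,2]>42)&(C[...,2]<58); mt[:150]=0; mt[260:]=0; mt[:,:270]=0; mt[:,345:]=0
print('top',cv2.minAreaRect(C[mt][:,:2].astype(np.float32)),np.median(C[mt][:,2]))
mb=(C[...,2]>5)&(C[...,2]<100); mb[:150]=0; mb[260:]=0; mb[:,:265]=0; mb[:,350:]=0
print('base',cv2.minAreaRect(C[mb][:,:2].astype(np.float32)))
E
```

```text
(418, 220) [ 530. -247.   38.] [ 534. -253.    7.]
(395, 275) [ 351. -168.   38.] [ 351. -172.    7.]
(308, 205) [578. 114.  52.] [585. 115.   7.]
(330, 200) [600.  41.  22.] [602.  41.   7.]
(440, 175) [ 666. -308.  105.] [ 688. -332.    7.]
(403, 158) [ 746. -207.   14.] [ 747. -208.    7.]
lid ((352.4834899902344, -168.88792419433594), (109.4317398071289, 89.4344253540039), 73.25337219238281)
lid ((534.1251220703125, -252.7774200439453), (89.68854522705078, 108.19375610351562), 28.3708553314209)
top ((592.0986328125, 112.91302490234375), (126.42737579345703, 230.89273071289062), 78.24800872802734) 49.44348244338857
base ((590.2960815429688, 119.79049682617188), (287.2866516113281, 372.5884094238281), 89.98241424560547)
```

View pics/top1.png

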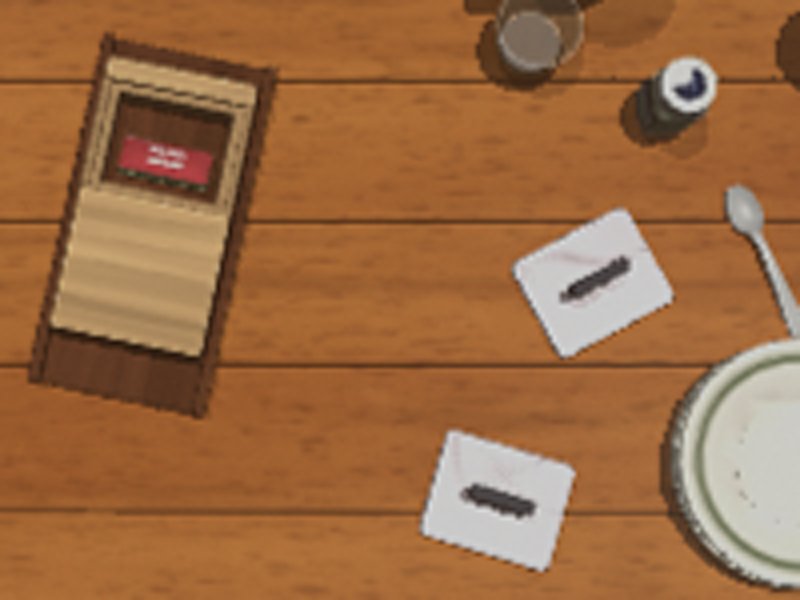

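The crop shows the lid centred at crop (593,283), which is top (418,221), with its bar running up to the right. The other slab is at crop (499,499). The caddy opening is at crop (165,150), and the flat front is below it. The box is about 11 mm past the middle towards the opening.

The measured sizes match those given:
- **Lid:** 90x108 mm at (534,-253), yaw 28.4.
- **Box:** 126x231 mm at (592,113), z 49.4, yaw -11.75.

I'll move above the lid now.

>>> {"op": "carry_out", "data": {"moves": [{"dx":2.8,"dy":-1.66,"jaw":1},{"dx":2.8,"dy":-1.66},{"dx":2.8,"dy":-1.66},{"dx":2.8,"dy":-1.66},{"dx":2.8,"dy":-1.66},{"dx":2.8,"dy":-1.66},{"dx":2.8,"dy":-1.66},{"dx":2.8,"dy":-1.66},{"dx":2.8,"dy":-1.66},{"dx":2.8,"dy":-1.66},{"dx":2.8,"dy":-1.66},{"dx":2.8,"dy":-1.66},{"dx":2.8,"dy":-1.66},{"dx":2.8,"dy":-1.66},{"dx":2.8,"dy":-1.66},{"dx":2.8,"dy":-1.66}]}}

```text
invalid input at $.moves[0]: expected keys dx, dy, dz, turn, jaw
```

>>> {"op": "carry_out", "data": {"moves": [{"turn":-6.9},{"turn":-6.9},{"turn":-6.9},{"turn":-6.9},{"turn":-6.9},{"turn":-6.9},{"turn":-6.9},{"turn":-6.9},{"turn":-6.9},{"turn":-6.9},{"turn":-6.9},{"turn":-6.9},{"turn":-6.9},{"turn":-6.9},{"turn":-6.9}]}}

```text
invalid input at $.moves[0]: expected keys dx, dy, dz, turn, jaw
```

>>> {"op": "carry_out", "data": {"moves": [{"dx":2.8,"dy":-1.66,"dz":0,"turn":0,"jaw":1},{"dx":2.8,"dy":-1.66,"dz":0,"turn":0,"jaw":1},{"dx":2.8,"dy":-1.66,"dz":0,"turn":0,"jaw":1},{"dx":2.8,"dy":-1.66,"dz":0,"turn":0,"jaw":1},{"dx":2.8,"dy":-1.66,"dz":0,"turn":0,"jaw":1},{"dx":2.8,"dy":-1.66,"dz":0,"turn":0,"jaw":1},{"dx":2.8,"dy":-1.66,"dz":0,"turn":0,"jaw":1},{"dx":2.8,"dy":-1.66,"dz":0,"turn":0,"jaw":1},{"dx":2.8,"dy":-1.66,"dz":0,"turn":0,"jaw":1},{"dx":2.8,"dy":-1.66,"dz":0,"turn":0,"jaw":1},{"dx":2.8,"dy":-1.66,"dz":0,"turn":0,"jaw":1},{"dx":2.8,"dy":-1.66,"dz":0,"turn":0,"jaw":1},{"dx":2.8,"dy":-1.66,"dz":0,"turn":0,"jaw":1},{"dx":2.8,"dy":-1.66,"dz":0,"turn":0,"jaw":1},{"dx":2.8,"dy":-1.66,"dz":0,"turn":0,"jaw":1},{"dx":2.8,"dy":-1.66,"dz":0,"turn":0,"jaw":1}]}}

```text
clock: 1.43
eef_pos: [538.1, -244.3, 225.3]
orientation: [-179.2, 1.0, 13.9]
ft_force: [-0.0, -0.3, 0.0]
width: 93.2
```

>>> {"op": "carry_out", "data": {"moves": [{"dx":0,"dy":0,"dz":0,"turn":-6.9,"jaw":1},{"dx":0,"dy":0,"dz":0,"turn":-6.9,"jaw":1},{"dx":0,"dy":0,"dz":0,"turn":-6.9,"jaw":1},{"dx":0,"dy":0,"dz":0,"turn":-6.9,"jaw":1},{"dx":0,"dy":0,"dz":0,"turn":-6.9,"jaw":1},{"dx":0,"dy":0,"dz":0,"turn":-6.9,"jaw":1},{"dx":0,"dy":0,"dz":0,"turn":-6.9,"jaw":1},{"dx":0,"dy":0,"dz":0,"turn":-6.9,"jaw":1},{"dx":0,"dy":0,"dz":0,"turn":-6.9,"jaw":1},{"dx":0,"dy":0,"dz":0,"turn":-6.9,"jaw":1},{"dx":0,"dy":0,"dz":0,"turn":-6.9,"jaw":1},{"dx":0,"dy":0,"dz":0,"turn":-6.9,"jaw":1},{"dx":0,"dy":0,"dz":0,"turn":-6.9,"jaw":1},{"dx":0,"dy":0,"dz":0,"turn":-6.9,"jaw":1},{"dx":0,"dy":0,"dz":0,"turn":-6.9,"jaw":1}]}}

```text
clock: 2.68
eef_pos: [541.5, -227.9, 216.5]
orientation: [-179.0, -2.0, 121.4]
ft_force: [-0.3, -0.9, -1.1]
width: 92.8
```

```bash
cat >> h.py <<'E'
from scipy.spatial.transform import Rotation as Ro
def to(x,y,z,yaw):
    s=sense(); R=Ro.from_euler('xyz',s['orientation'],degrees=True)
    print('t',round(s['clock'],2),'pos',s['eef_pos'].round(1),'rpy',s['orientation'].round(2),'F',s['ft_force'].round(1),'w',round(s['width'],1),'q7',s['qpos'][6].round(1))
    print('tool cm',(R.inv().apply(np.array([x,y,z])-s['eef_pos'])/10).round(2),'turn',round(s['orientation'][2]-yaw,2))
E
python3 -c "
from h import *
to(534,-252.8,120,118.4)"
```

```text
t 2.68 pos [ 541.5 -227.9  216.5] rpy [-179.03   -2.01  121.37] F [-0.3 -0.9 -1.1] w 92.8 q7 34.3
tool cm [-2.07 -1.77  9.62] turn 2.97
```

>>> {"op": "carry_out", "data": {"moves": [{"dx":0,"dy":0,"dz":0,"turn":0,"jaw":1},{"dx":0,"dy":0,"dz":0,"turn":0,"jaw":1}]}}

```text
clock: 2.85
eef_pos: [540.6, -228.3, 215.3]
orientation: [-179.0, -2.2, 121.3]
ft_force: [0.2, 0.3, -0.9]
width: 93.2
```

```bash
python3 -c "
from h import *
to(534,-252.8,120,118.4)"
```

```text
t 2.85 pos [ 540.6 -228.3  215.3] rpy [-178.97   -2.15  121.31] F [ 0.2  0.3 -0.9] w 93.2 q7 34.3
tool cm [-2.11 -1.66  9.49] turn 2.91
```

>>> {"op": "carry_out", "data": {"moves": [{"dx":-0.7,"dy":-0.55,"dz":3.1,"turn":1,"jaw":1},{"dx":-0.7,"dy":-0.55,"dz":3.1,"turn":1,"jaw":1},{"dx":-0.7,"dy":-0.55,"dz":3.1,"turn":1,"jaw":1}]}}

```text
clock: 3.1
eef_pos: [540.8, -252.0, 127.1]
orientation: [-179.6, -1.4, 117.9]
ft_force: [1.0, -0.2, -1.1]
width: 92.9
```

```bash
python3 -c "
from h import *
to(534,-252.8,38,118.4); d=cam('top'); save(d,'top2.png',(370,180,470,260),8); d=cam('side'); save(d,'side2.png',(270,120,430,220),5); to(534,-252.8,38,118.4)"
```

```text
t 3.1 pos [ 540.8 -252.   127.1] rpy [-179.65   -1.35  117.87] F [ 1.  -0.2 -1.1] w 92.9 q7 30.3
tool cm [ 0.03 -0.58  8.91] turn -0.53
t 3.2 pos [ 535.3 -253.1  122.2] rpy [-178.99   -1.89  117.77] F [-0.8  0.8  1.4] w 92.9 q7 30.4
tool cm [-0.19  0.05  8.42] turn -0.63
```

View pics/side2.png

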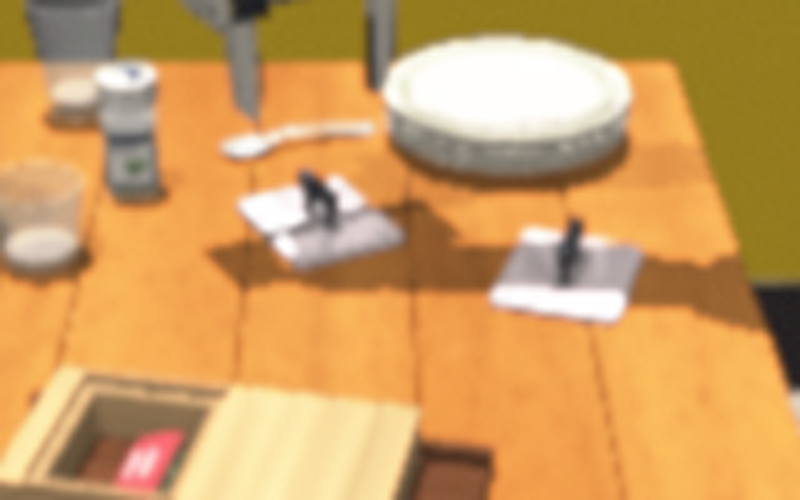

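The side view shows the gripper above the right-hand lid (crop (320,220)), with the jaws astride it. I'll descend now.

>>> {"op": "carry_out", "data": {"moves": [{"dx":-0.1,"dy":0,"dz":2.8,"turn":-0.6,"jaw":1},{"dx":-0.1,"dy":0,"dz":2.8,"turn":0,"jaw":1},{"dx":0,"dy":0,"dz":2.0,"turn":0,"jaw":1},{"dx":0,"dy":0,"dz":0.8,"turn":0,"jaw":1}]}}

```text
clock: 3.53
eef_pos: [539.6, -253.2, 42.6]
orientation: [-179.5, -1.4, 118.1]
ft_force: [-0.4, 0.3, 0.2]
width: 93.5
```

```bash
python3 -c "
from h import *
to(534,-252.8,34,118.4); d=cam('top'); to(534,-252.8,34,118.4)"
```

```text
t 3.53 pos [ 539.6 -253.2   42.6] rpy [-179.45   -1.42  118.06] F [-0.4  0.3  0.2] w 93.5 q7 27.2
tool cm [ 0.28 -0.47  0.88] turn -0.34
t 3.58 pos [ 539.6 -252.9   42.3] rpy [-179.45   -1.45  118.09] F [ 0.4  0.3 -0.2] w 93.0 q7 27.3
tool cm [ 0.25 -0.48  0.84] turn -0.31
```

>>> {"op": "carry_out", "data": {"moves": [{"dx":0.2,"dy":-0.5,"dz":0.7,"turn":0,"jaw":1},{"dx":0,"dy":0,"dz":0,"turn":0,"jaw":0.5},{"dx":0,"dy":0,"dz":0,"turn":0,"jaw":0.3},{"dx":0,"dy":0,"dz":-0.05,"turn":0,"jaw":0.2}], "newtons": 10}}

```text
clock: 3.92
eef_pos: [537.2, -253.3, 40.5]
orientation: [-179.7, -1.1, 118.1]
ft_force: [0.4, -0.2, 0.5]
width: 77.5
```

```bash
python3 -c "
from h import *
d=cam('top'); to(534,-252.8,34,118.4)"
```

```text
t 3.97 pos [ 537.8 -253.4   41. ] rpy [-179.79   -1.08  118.06] F [-0.6 -0.4  0.2] w 73.9 q7 27.0
tool cm [ 0.22 -0.31  0.7 ] turn -0.34
```

>>> {"op": "carry_out", "data": {"moves": [{"dx":0.2,"dy":-0.3,"dz":0.6,"turn":0,"jaw":0.6},{"dx":0.1,"dy":-0.1,"dz":0.3,"turn":0,"jaw":0.5},{"dx":0,"dy":0,"dz":0,"turn":0,"jaw":0.4}]}}

```text
clock: 4.22
eef_pos: [533.8, -252.9, 33.6]
orientation: [-180.0, -0.9, 118.0]
ft_force: [-0.2, 0.1, -0.1]
width: 53.9
```

```bash
python3 -c "
from h import *
d=cam('top'); to(534,-252.8,34,118.4)"
```

```text
t 4.27 pos [ 533.8 -253.    33.7] rpy [-179.95   -0.87  118.03] F [-0.5 -0.1  0.1] w 49.9 q7 26.5
tool cm [ 0.01  0.03 -0.03] turn -0.37
```

>>> {"op": "carry_out", "data": {"moves": [{"dx":0,"dy":0,"dz":0,"turn":0,"jaw":0},{"dx":0,"dy":0,"dz":0,"turn":0,"jaw":0},{"dx":0,"dy":0,"dz":0,"turn":0,"jaw":0},{"dx":0,"dy":0,"dz":0,"turn":0,"jaw":0},{"dx":0,"dy":0,"dz":0,"turn":0,"jaw":0},{"dx":0,"dy":0,"dz":0,"turn":0,"jaw":0}], "newtons": 20}}

```text
clock: 4.77
eef_pos: [533.5, -253.3, 33.7]
orientation: [-179.9, -0.9, 118.0]
ft_force: [-0.0, -0.8, 0.6]
width: 11.7
```

```bash
python3 -c "
from h import *
to(534,-252.8,34,118.4)"
```

```text
t 4.77 pos [ 533.5 -253.3   33.7] rpy [-179.89   -0.89  118.02] F [-0.  -0.8  0.6] w 11.7 q7 26.5
tool cm [ 0.02  0.07 -0.03] turn -0.38
```

Gripped: the width is 11.7 mm against a 12 mm bar. I'll lift and turn.

>>> {"op": "carry_out", "data": {"moves": [{"dx":0,"dy":0,"dz":-1.5,"turn":0,"jaw":0},{"dx":0,"dy":0,"dz":-2.5,"turn":0,"jaw":0},{"dx":0,"dy":0,"dz":-2.5,"turn":0,"jaw":0},{"dx":0,"dy":0,"dz":-2.5,"turn":0,"jaw":0},{"dx":0,"dy":0,"dz":-2.0,"turn":2,"jaw":0},{"dx":0,"dy":0,"dz":-0.5,"turn":5,"jaw":0},{"dx":0,"dy":0,"dz":-0.1,"turn":6,"jaw":0},{"dx":0,"dy":0,"dz":-0.1,"turn":6,"jaw":0},{"dx":0,"dy":0,"dz":-0.1,"turn":6,"jaw":0},{"dx":0,"dy":0,"dz":-0.1,"turn":6,"jaw":0},{"dx":0,"dy":0,"dz":-0.1,"turn":5,"jaw":0},{"dx":0,"dy":0,"dz":-0.1,"turn":3,"jaw":0}]}}

```text
clock: 5.77
eef_pos: [527.3, -252.9, 151.6]
orientation: [-178.2, -0.9, 77.1]
ft_force: [0.3, 0.3, -3.5]
width: 12.0
```

```bash
python3 -c "
from h import *
to(503,-22,150,78.25)"
```

```text
t 5.77 pos [ 527.3 -252.9  151.6] rpy [-178.19   -0.9    77.15] F [ 0.3  0.3 -3.5] w 12.0 q7 -1.2
tool cm [21.96 -7.48  0.74] turn -1.1
```

>>> {"op": "carry_out", "data": {"moves": [{"dx":1.6,"dy":-0.6,"dz":0,"turn":0,"jaw":0},{"dx":2.8,"dy":-1.0,"dz":0,"turn":0,"jaw":0},{"dx":3.2,"dy":-1.1,"dz":0,"turn":0,"jaw":0},{"dx":3.2,"dy":-1.1,"dz":0,"turn":0,"jaw":0},{"dx":3.2,"dy":-1.1,"dz":0,"turn":0,"jaw":0},{"dx":3.0,"dy":-1.0,"dz":0,"turn":0,"jaw":0},{"dx":2.0,"dy":-0.7,"dz":0,"turn":0,"jaw":0},{"dx":1.0,"dy":-0.3,"dz":0,"turn":0,"jaw":0},{"dx":0,"dy":0,"dz":0,"turn":0,"jaw":0}]}}

```text
clock: 6.52
eef_pos: [499.6, -36.1, 150.5]
orientation: [-177.6, -0.7, 76.7]
ft_force: [-0.5, -0.1, -2.0]
width: 11.9
```

```bash
python3 -c "
from h import *
to(533.4,125.1,140,78.25)"
```

```text
t 6.52 pos [499.6 -36.1 150.5] rpy [-177.6    -0.74   76.69] F [-0.5 -0.1 -2. ] w 11.9 q7 -23.1
tool cm [16.45 -0.37  1.28] turn -1.56
```

>>> {"op": "carry_out", "data": {"moves": [{"dx":1.6,"dy":0,"dz":0,"turn":-1,"jaw":0},{"dx":2.8,"dy":0,"dz":0,"turn":-0.5,"jaw":0},{"dx":3.0,"dy":-0.1,"dz":0,"turn":0,"jaw":0},{"dx":3.0,"dy":-0.1,"dz":0,"turn":0,"jaw":0},{"dx":2.8,"dy":-0.1,"dz":0,"turn":0,"jaw":0},{"dx":2.0,"dy":0,"dz":0,"turn":0,"jaw":0},{"dx":1.0,"dy":0,"dz":0,"turn":0,"jaw":0},{"dx":0.5,"dy":0,"dz":0,"turn":0,"jaw":0}]}}

```text
clock: 7.18
eef_pos: [536.7, 114.7, 147.7]
orientation: [-177.6, 0.0, 76.8]
ft_force: [-1.3, 0.2, -2.4]
width: 11.6
```

```bash
python3 -c "
from h import *
d=cam('top');to(533.4,125.1,100,78.25)
save(d,'top3.png',(265,150,355,265),6)"
```

```text
t 7.23 pos [536.9 115.3 147.8] rpy [-1.7757e+02 -3.0000e-02  7.6860e+01] F [ 0.5  1.7 -3. ] w 12.0 q7 -38.4
tool cm [ 0.87 -0.36  4.8 ] turn -1.39
```

View pics/top3.png

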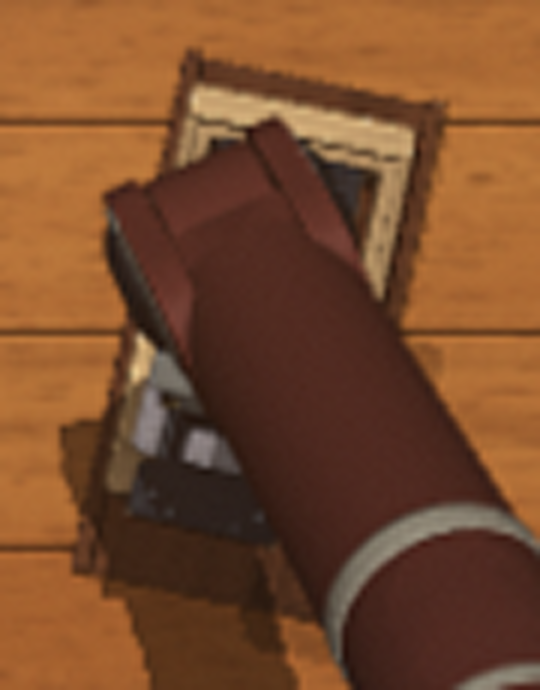

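The arm hides the lid from the top camera, so I'll rely on pose and forces here and use the side view afterwards. I'll descend onto the front part.

>>> {"op": "carry_out", "data": {"moves": [{"dx":0.5,"dy":-0.3,"dz":1.5,"turn":-1.5,"jaw":0},{"dx":0.3,"dy":-0.1,"dz":1.5,"turn":0,"jaw":0},{"dx":0.1,"dy":0,"dz":1.0,"turn":0,"jaw":0},{"dx":0,"dy":0,"dz":0,"turn":0,"jaw":0}]}}

```text
clock: 7.57
eef_pos: [535.1, 116.2, 106.5]
orientation: [-177.7, 0.3, 77.8]
ft_force: [-0.5, 0.6, -3.1]
width: 11.9
```

```bash
python3 -c "
from h import *
to(533.4,125.1,86,78.25)"
```

```text
t 7.57 pos [535.1 116.2 106.5] rpy [-177.71    0.28   77.83] F [-0.5  0.6 -3.1] w 11.9 q7 -39.3
tool cm [ 0.84 -0.27  2.06] turn -0.42
```

>>> {"op": "carry_out", "data": {"moves": [{"dx":0.85,"dy":-0.25,"dz":0.5,"turn":-0.5,"jaw":0},{"dx":0.4,"dy":-0.1,"dz":0.4,"turn":0,"jaw":0},{"dx":0,"dy":0,"dz":0,"turn":0,"jaw":0},{"dx":0,"dy":0,"dz":0,"turn":0,"jaw":0}]}}

```text
clock: 7.9
eef_pos: [534.9, 125.7, 97.1]
orientation: [-177.8, 0.4, 78.0]
ft_force: [0.8, 0.1, -3.7]
width: 11.7
```

```bash
python3 -c "
from h import *
d=cam('side');to(533.4,125.1,86,78.25)
save(d,'side3.png',(250,170,390,260),5)"
```

```text
t 7.95 pos [534.9 125.8  97.2] rpy [-177.76    0.41   78.02] F [ 0.1 -0.5 -2.5] w 12.1 q7 -40.5
tool cm [-0.09 -0.09  1.13] turn -0.23
```

View pics/side3.png

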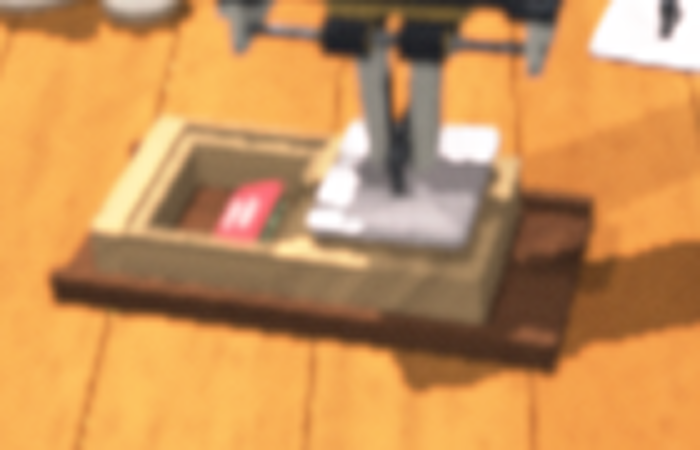

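The lid (crop (400,185)) hovers about 14 mm over the front part, clear of the opening at crop (220,190) and square to it. I'll lower it gently.

>>> {"op": "carry_out", "data": {"moves": [{"dx":0,"dy":-0.1,"dz":0.5,"turn":-0.3,"jaw":0},{"dx":0,"dy":0,"dz":0.4,"turn":0,"jaw":0},{"dx":0,"dy":0,"dz":0.2,"turn":0,"jaw":0},{"dx":0,"dy":0,"dz":0,"turn":0,"jaw":0}]}}

```text
clock: 8.28
eef_pos: [534.2, 126.0, 86.5]
orientation: [-177.9, 0.4, 78.3]
ft_force: [0.3, -0.7, -3.2]
width: 11.2
```

```bash
python3 -c "
from h import *
to(533.4,125.1,84,78.25)"
```

```text
t 8.28 pos [534.2 126.   86.5] rpy [-177.91    0.36   78.34] F [ 0.3 -0.7 -3.2] w 11.2 q7 -40.6
tool cm [-0.1  -0.05  0.25] turn 0.09
```

>>> {"op": "carry_out", "data": {"moves": [{"dx":-0.1,"dy":0,"dz":0.3,"turn":0,"jaw":0},{"dx":-0.05,"dy":0,"dz":0.2,"turn":0,"jaw":0},{"dx":0,"dy":0,"dz":0,"turn":0,"jaw":0}]}}

```text
clock: 8.53
eef_pos: [534.0, 125.5, 84.2]
orientation: [-178.0, 0.3, 78.4]
ft_force: [0.2, -0.1, -1.9]
width: 12.1
```

```bash
python3 -c "
from h import *
to(533.4,125.1,84,78.25)"
```

```text
t 8.53 pos [534.  125.5  84.2] rpy [-178.      0.3    78.39] F [ 0.2 -0.1 -1.9] w 12.1 q7 -40.7
tool cm [-0.05 -0.05  0.03] turn 0.14
```

Partial contact: the force has dropped from -3.2 to -1.9. I'll open just enough to cage the bar so the lid lies flat, then look.

>>> {"op": "carry_out", "data": {"moves": [{"dx":0,"dy":0,"dz":0.05,"turn":0,"jaw":0.24},{"dx":0,"dy":0,"dz":0,"turn":0,"jaw":0.24},{"dx":0,"dy":0,"dz":0,"turn":0,"jaw":0.24}]}}

```text
clock: 8.78
eef_pos: [535.3, 125.8, 84.7]
orientation: [-178.2, 0.2, 78.4]
ft_force: [-0.2, 0.0, 0.1]
width: 21.6
```

```bash
python3 -c "
from h import *
to(533.4,125.1,84,78.25)
d=cam('side'); save(d,'side4.png',(265,180,365,250),8)
C=cloud(d); m=(C[...,2]>53)&(C[...,2]<62); m[:185]=0; m[235:]=0;m[:,:305]=0; m[:,355:]=0
g=cv2.cvtColor(d['frame'],cv2.COLOR_RGB2HSV); m&=g[...,1]<70
print(m.sum(),cv2.minAreaRect(C[m][:,:2].astype(np.float32)),np.median(C[m][:,2]))
m=(C[...,2]>44)&(C[...,2]<53)&(C[...,0]>450)&(C[...,0]<750)&(C[...,1]<240)&(C[...,1]>0)
print(m.sum(),cv2.minAreaRect(C[m][:,:2].astype(np.float32)))"
```

```text
t 8.78 pos [535.3 125.8  84.7] rpy [-178.19    0.2    78.37] F [-0.2  0.   0.1] w 21.6 q7 -40.7
tool cm [-0.1  -0.17  0.08] turn 0.12
508 ((534.5145263671875, 127.97530364990234), (115.67496490478516, 90.4345703125), 78.46915435791016) 55.5006276721398
685 ((591.6057739257812, 115.11647033691406), (132.3549041748047, 230.8976287841797), 77.89439392089844)
```

View pics/side4.png

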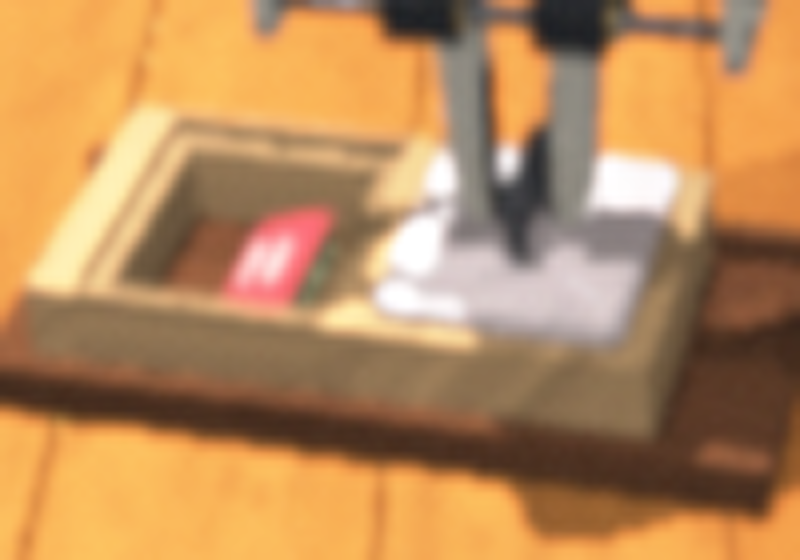

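The lid lies flat on the front part with its slab top at crop (540,260), clear of the opening. It sits about 0.5–1 mm off centre towards the caddy's +y, with 2 mm of play. I'll nudge that out with a light grip and then push with the jaws loose.

>>> {"op": "carry_out", "data": {"moves": [{"dx":0,"dy":-0.1,"dz":0,"turn":0,"jaw":0.05},{"dx":0,"dy":0,"dz":0,"turn":0,"jaw":0.05},{"dx":0,"dy":0,"dz":0,"turn":0,"jaw":0.05},{"dx":-0.12,"dy":0,"dz":0,"turn":0.3,"jaw":0.05},{"dx":0,"dy":0,"dz":0,"turn":0,"jaw":0.05}], "newtons": 5}}

```text
clock: 9.25
eef_pos: [534.3, 125.4, 84.6]
orientation: [-178.2, 0.1, 78.1]
ft_force: [-1.1, -1.3, 0.5]
width: 12.2
```

```bash
python3 -c "
from h import *
to(533.6,123.8,84,78.1)"
```

```text
t 9.25 pos [534.3 125.4  84.6] rpy [-1.7822e+02  1.4000e-01  7.8070e+01] F [-1.1 -1.3  0.5] w 12.2 q7 -40.9
tool cm [-0.17 -0.04  0.06] turn -0.03
```

>>> {"op": "carry_out", "data": {"moves": [{"dx":-0.2,"dy":0,"dz":0,"turn":0,"jaw":0.05},{"dx":-0.1,"dy":0,"dz":0,"turn":0,"jaw":0.05},{"dx":0,"dy":0,"dz":0,"turn":0,"jaw":0.05}]}}

```text
clock: 9.5
eef_pos: [534.0, 123.3, 84.6]
orientation: [-178.3, 0.0, 78.1]
ft_force: [0.1, 0.7, 0.5]
width: 12.2
```

```bash
python3 -c "
from h import *
to(533.6,123.8,84,78.1)"
```

```text
t 9.5 pos [534.  123.3  84.6] rpy [-1.7826e+02  3.0000e-02  7.8110e+01] F [0.1 0.7 0.5] w 12.2 q7 -40.6
tool cm [ 0.04 -0.05  0.06] turn 0.01
```

>>> {"op": "carry_out", "data": {"moves": [{"dx":0.13,"dy":0,"dz":0,"turn":0,"jaw":0.05},{"dx":0.03,"dy":0,"dz":0,"turn":0,"jaw":0.05},{"dx":0,"dy":0,"dz":0,"turn":0,"jaw":0.24},{"dx":0,"dy":0,"dz":0,"turn":0,"jaw":0.24}]}}

```text
clock: 9.83
eef_pos: [534.0, 123.2, 84.5]
orientation: [-178.2, 0.2, 78.0]
ft_force: [-0.8, -0.2, 0.0]
width: 20.7
```

```bash
python3 -c "
from h import *
to(534,124.7,84,78.1)
d=cam('side')
C=cloud(d); m=(C[...,2]>53)&(C[...,2]<62); m[:185]=0; m[235:]=0;m[:,:305]=0; m[:,355:]=0
g=cv2.cvtColor(d['frame'],cv2.COLOR_RGB2HSV); m&=g[...,1]<70
print(m.sum(),cv2.minAreaRect(C[m][:,:2].astype(np.float32)),np.median(C[m][:,2]))
m=(C[...,2]>44)&(C[...,2]<53)&(C[...,0]>450)&(C[...,0]<750)&(C[...,1]<240)&(C[...,1]>0)
print(m.sum(),cv2.minAreaRect(C[m][:,:2].astype(np.float32)))"
```

```text
t 9.83 pos [534.  123.2  84.5] rpy [-178.21    0.19   78.03] F [-0.8 -0.2  0. ] w 20.7 q7 -40.8
tool cm [ 0.15 -0.03  0.05] turn -0.07
506 ((534.8403930664062, 127.190185546875), (114.11874389648438, 89.9767074584961), 78.95903778076172) 55.59690184622855
710 ((591.25439453125, 115.7750244140625), (132.45574951171875, 230.51678466796875), 77.36725616455078)
```

>>> {"op": "carry_out", "data": {"moves": [{"dx":0.05,"dy":0.4,"dz":0,"turn":0,"jaw":0.22},{"dx":0.05,"dy":0.4,"dz":0,"turn":0,"jaw":0.22},{"dx":0.05,"dy":0.4,"dz":0,"turn":0,"jaw":0.22},{"dx":0.05,"dy":0.4,"dz":0,"turn":0,"jaw":0.22},{"dx":0.02,"dy":0.4,"dz":0,"turn":0,"jaw":0.22},{"dx":0.02,"dy":0.4,"dz":0,"turn":0,"jaw":0.22},{"dx":0,"dy":0.4,"dz":0,"turn":0,"jaw":0.22},{"dx":0,"dy":0.4,"dz":0,"turn":0,"jaw":0.22}]}}

```text
clock: 10.55
eef_pos: [562.6, 119.9, 82.7]
orientation: [-177.5, 0.4, 78.2]
ft_force: [-2.9, 1.0, 2.3]
width: 20.6
```

```bash
cat >> h.py <<'E'
def rel():
    s=sense(); d=s['eef_pos'][:2]-[592.1,112.9]; a=np.radians(-11.75)
    print('boxrel x',round(d@[np.cos(a),np.sin(a)],1),'y',round(d@[-np.sin(a),np.cos(a)],1),'z',s['eef_pos'][2].round(1),'rpy',s['orientation'].round(2),'F',s['ft_force'].round(1),'w',s['width'].round(1),'t',round(s['clock'],1))
E
python3 -c "
from h import *
rel()"
```

```text
Traceback (most recent call last):
  File "h.py", line 27, in rel
    print('boxrel x',round(d@[np.cos(a),np.sin(a)],1),'y',round(d@[-np.sin(a),np.cos(a)],1),'z',s['eef_pos'][2].round(1),'rpy',s['orientation'].round(2),'F',s['ft_force'].round(1),'w',s['width'].round(1),'t',round(s['clock'],1))
                                                                                                                                                                                        ^^^^^^^^^^^^^^^^
AttributeError: 'float' object has no attribute 'round'
```

```bash
sed -i "s/s\['width'\].round(1)/round(s['width'],1)/" h.py; cat >> h.py <<'E'
def lid(fn=None):
    d=cam('side'); C=cloud(d); g=cv2.cvtColor(d['frame'],cv2.COLOR_RGB2HSV)
    r=(C[...,0]>450)&(C[...,0]<750)&(C[...,1]<240)&(C[...,1]>0)
    m=r&(C[...,2]>48)&(C[...,2]<62)&(g[...,1]<70)
    m=cv2.morphologyEx(m.astype(np.uint8),cv2.MORPH_OPEN,np.ones((2,2)))>0
    c,s,a=cv2.minAreaRect(C[m][:,:2].astype(np.float32)); d2=np.array(c)-[591.5,115.3]; b=np.radians(-11.75)
    print('lid rel',round(d2@[np.cos(b),np.sin(b)],1),round(d2@[-np.sin(b),np.cos(b)],1),np.round(s,1),round(a,2),m.sum())
    if fn: save(d,fn,(265,180,365,250),8)
    rel()
E
python3 -c "
from h import *
lid('side5.png')"
```

```text
lid rel -36.8 0.9 [116.4  91.9] 79.41 549
boxrel x -28.9 y 0.7 z 82.7 rpy [-177.61    0.36   78.12] F [-1.5  0.6  1.2] w 20.4 t 10.6
```

View pics/side5.png

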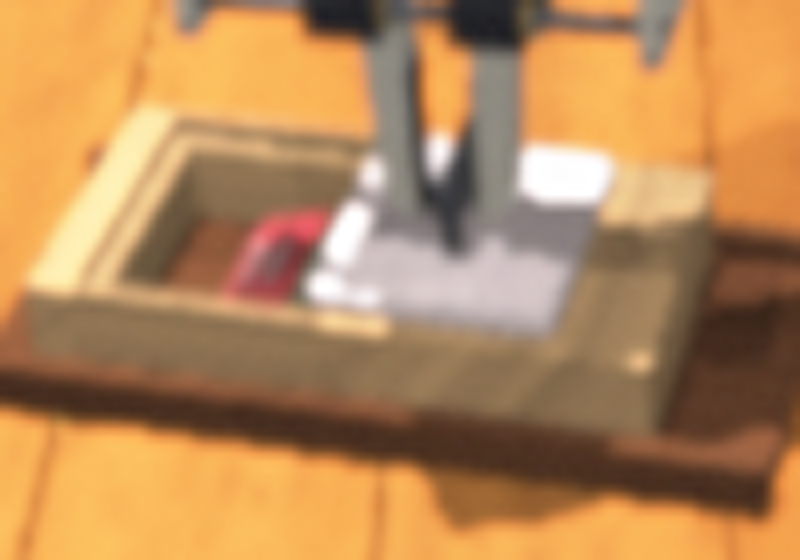

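Side view: the lid has slid forward and its leading edge (crop (340,250)) is now over the recess start. It is level, straight, and about +0.8 mm lateral. I'll continue gently with a slight lateral correction.

>>> {"op": "carry_out", "data": {"moves": [{"dx":-0.06,"dy":0.35,"dz":-0.04,"turn":0,"jaw":0.22},{"dx":-0.06,"dy":0.4,"dz":-0.04,"turn":0,"jaw":0.22},{"dx":-0.04,"dy":0.4,"dz":-0.04,"turn":0,"jaw":0.22},{"dx":-0.02,"dy":0.4,"dz":-0.04,"turn":0,"jaw":0.22},{"dx":0,"dy":0.4,"dz":-0.04,"turn":0,"jaw":0.22}]}}

```text
clock: 11.02
eef_pos: [585.3, 112.9, 83.3]
orientation: [-177.7, 0.3, 78.1]
ft_force: [-1.6, 0.5, -0.5]
width: 20.9
```

```bash
python3 -c "
from h import *
rel();lid()"
```

```text
boxrel x -6.7 y -1.4 z 83.3 rpy [-177.68    0.34   78.11] F [-1.6  0.5 -0.5] w 20.9 t 11.0
lid rel -103.7 400.1 [ 106.1 1077.7] 0.89 526
boxrel x -5.2 y -1.6 z 83.3 rpy [-177.81    0.32   78.06] F [0.8 0.1 0.1] w 20.4 t 11.1
```

```bash
sed -i "s/c,s,a=cv2.minAreaRect(C\[m\]/P=C[m]; P=P[np.isfinite(P).all(1)]; n,L,st,ce=cv2.connectedComponentsWithStats(m.astype(np.uint8)); m=L==1+np.argmax(st[1:,4]); c,s,a=cv2.minAreaRect(C[m]/" h.py; python3 -c "
from h import *
lid('side6.png')"
```

```text
lid rel -103.6 400.2 [ 106.2 1077.6] 0.89 518
boxrel x -5.7 y -1.6 z 83.3 rpy [-177.8     0.32   78.05] F [-0.5  0.1 -0.5] w 20.8 t 11.1
```

View pics/side6.png

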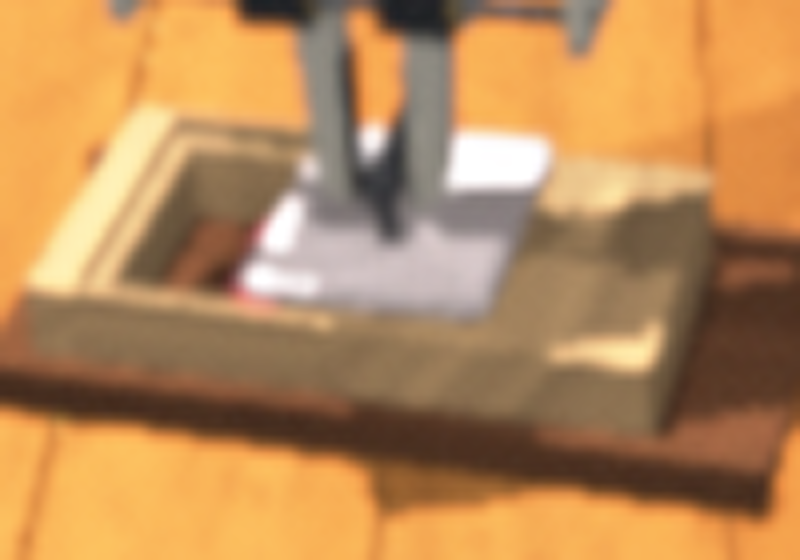

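Still level, with the leading edge at crop (265,250) reaching over the opening. I'll continue with a small correction back towards +y.

>>> {"op": "carry_out", "data": {"moves": [{"dx":0.05,"dy":0.35,"dz":-0.03,"turn":0,"jaw":0.22},{"dx":0.04,"dy":0.4,"dz":-0.03,"turn":0,"jaw":0.22},{"dx":0.02,"dy":0.4,"dz":-0.03,"turn":0,"jaw":0.22}]}}

```text
clock: 11.37
eef_pos: [597.8, 111.0, 83.8]
orientation: [-177.7, 0.4, 78.1]
ft_force: [-0.7, 0.6, -0.6]
width: 20.5
```

```bash
python3 -c "
from h import *
rel()"
```

```text
boxrel x 6.0 y -0.7 z 83.8 rpy [-177.74    0.37   78.09] F [-0.7  0.6 -0.6] w 20.5 t 11.4
```

>>> {"op": "carry_out", "data": {"moves": [{"dx":0.03,"dy":0.35,"dz":0,"turn":0,"jaw":0.22},{"dx":0.02,"dy":0.4,"dz":0,"turn":0,"jaw":0.22},{"dx":0,"dy":0.4,"dz":0,"turn":0,"jaw":0.22},{"dx":0,"dy":0.3,"dz":0,"turn":0,"jaw":0.22}]}}

```text
clock: 11.7
eef_pos: [614.7, 107.8, 82.9]
orientation: [-177.8, 0.4, 78.1]
ft_force: [-1.4, -0.0, -0.5]
width: 20.7
```

```bash
python3 -c "
from h import *
lid('side7.png')"
```

```text
lid rel -88.9 399.8 [ 105.  1088.1] 2.46 478
boxrel x 24.0 y -0.5 z 82.9 rpy [-177.91    0.34   78.03] F [ 0.1  0.5 -0.2] w 20.5 t 11.8
```

View pics/side7.png

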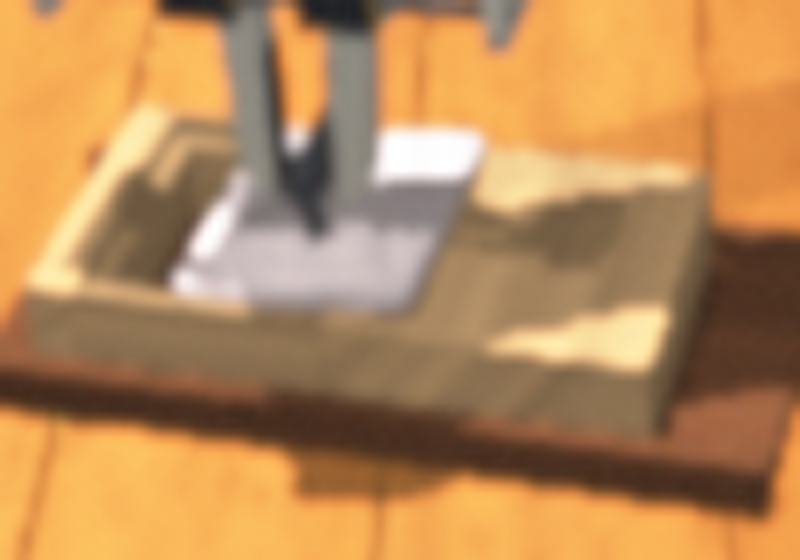

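The leading edge has dipped into the recess (crop (190,280)), and the lid lies between the recess sides. I'll make the last 22 mm in small steps with force checks.

>>> {"op": "carry_out", "data": {"moves": [{"dx":0,"dy":0.3,"dz":0,"turn":0,"jaw":0.22},{"dx":0,"dy":0.3,"dz":0,"turn":0,"jaw":0.22},{"dx":0,"dy":0.3,"dz":0,"turn":0,"jaw":0.22},{"dx":0,"dy":0.3,"dz":0,"turn":0,"jaw":0.22}]}}

```text
clock: 12.08
eef_pos: [627.5, 105.2, 82.2]
orientation: [-177.8, 0.3, 78.1]
ft_force: [-1.9, 1.4, -0.6]
width: 20.1
```

```bash
python3 -c "
from h import *
rel()"
```

```text
boxrel x 36.2 y -0.3 z 82.2 rpy [-177.82    0.34   78.06] F [-1.9  1.4 -0.6] w 20.1 t 12.1
```

>>> {"op": "carry_out", "data": {"moves": [{"dx":0,"dy":0.25,"dz":0,"turn":0,"jaw":0.22},{"dx":0,"dy":0.25,"dz":0,"turn":0,"jaw":0.22},{"dx":0,"dy":0.2,"dz":0,"turn":0,"jaw":0.22}]}}

```text
clock: 12.33
eef_pos: [635.0, 103.6, 81.7]
orientation: [-177.8, 0.4, 78.1]
ft_force: [-0.7, 0.9, 0.0]
width: 20.3
```

```bash
python3 -c "
from h import *
rel()"
```

```text
boxrel x 43.9 y -0.4 z 81.7 rpy [-177.79    0.35   78.06] F [-0.7  0.9  0. ] w 20.3 t 12.3
```

```bash
cat >> h.py <<'E'
def prof():
    d=cam('side'); C=cloud(d); a=np.radians(-11.75); q=C[...,:2]-np.array([591.5,115.3]); X=q@[np.cos(a),np.sin(a)]; Y=q@[-np.sin(a),np.cos(a)]
    for x in range(-30,115,8):
        m=(abs(X-x)<4)&(Y>18)&(Y<48)&(C[...,2]>20)&(C[...,2]<70); print(x,m.sum(),np.median(C[...,2][m]).round(1) if m.any() else None,end='; ')
    print(); rel()
E
python3 -c "
from h import *
prof()"
```

```text
-30 17 48.1; -22 19 48.6; -14 14 48.7; -6 23 49.9; 2 16 55.8; 10 16 54.3; 18 16 54.5; 26 18 53.4; 34 18 52.9; 42 23 53.1; 50 14 51.4; 58 15 50.5; 66 17 49.8; 74 14 48.5; 82 14 48.6; 90 12 42.3; 98 21 45.1; 106 17 48.1; 114 9 48.5; 
boxrel x 44.4 y -0.4 z 81.7 rpy [-177.83    0.34   78.04] F [0.3 1.3 0.1] w 20.5 t 12.4
```

The lid is tilted: its rear edge is still on the lip at x≈0 and its front is down. It needs a few mm more.

>>> {"op": "carry_out", "data": {"moves": [{"dx":0,"dy":0.2,"dz":0,"turn":0,"jaw":0.22},{"dx":0,"dy":0.2,"dz":0,"turn":0,"jaw":0.22}]}}

```text
clock: 12.55
eef_pos: [639.3, 102.7, 81.5]
orientation: [-177.8, 0.4, 78.1]
ft_force: [-0.8, 0.7, -0.9]
width: 20.5
```

```bash
python3 -c "
from h import *
rel(); prof()"
```

```text
boxrel x 48.3 y -0.4 z 81.5 rpy [-177.79    0.35   78.06] F [-0.8  0.7 -0.9] w 20.5 t 12.6
-30 18 48.2; -22 15 48.8; -14 17 49.2; -6 15 48.5; 2 25 54.2; 10 18 54.5; 18 15 54.1; 26 16 54.0; 34 17 52.7; 42 20 53.6; 50 19 52.1; 58 15 51.9; 66 16 51.0; 74 16 49.8; 82 13 48.5; 90 6 47.7; 98 26 45.6; 106 17 48.1; 114 9 49.5; 
boxrel x 48.6 y -0.5 z 81.4 rpy [-177.81    0.35   78.04] F [-0.8 -0.7  0.1] w 20.6 t 12.6
```

>>> {"op": "carry_out", "data": {"moves": [{"dx":0,"dy":0.2,"dz":0,"turn":0,"jaw":0.22},{"dx":0,"dy":0.1,"dz":0,"turn":0,"jaw":0.22}]}}

```text
clock: 12.77
eef_pos: [642.6, 101.8, 81.4]
orientation: [-177.8, 0.4, 78.0]
ft_force: [-1.1, 0.5, -0.2]
width: 20.5
```

```bash
python3 -c "
from h import *
rel(); prof()"
```

```text
boxrel x 51.7 y -0.6 z 81.4 rpy [-177.78    0.37   78.05] F [-1.1  0.5 -0.2] w 20.5 t 12.8
-30 15 48.6; -22 17 48.3; -14 19 48.5; -6 13 48.6; 2 21 50.3; 10 19 54.0; 18 16 54.2; 26 18 53.9; 34 16 53.6; 42 16 52.4; 50 22 53.4; 58 15 51.1; 66 16 50.2; 74 15 50.3; 82 18 49.0; 90 11 48.8; 98 21 47.1; 106 16 48.0; 114 10 48.2; 
boxrel x 51.8 y -0.6 z 81.3 rpy [-177.79    0.36   78.04] F [-0.9  0.9 -0. ] w 20.3 t 12.8
```

>>> {"op": "carry_out", "data": {"moves": [{"dx":0,"dy":0.15,"dz":0,"turn":0,"jaw":0.22},{"dx":0,"dy":0.1,"dz":0,"turn":0,"jaw":0.22}]}}

```text
clock: 12.98
eef_pos: [645.1, 101.2, 81.3]
orientation: [-177.8, 0.4, 78.1]
ft_force: [-1.2, 0.5, 0.5]
width: 20.4
```

```bash
python3 -c "
from h import *
rel(); prof()"
```

```text
boxrel x 54.3 y -0.6 z 81.3 rpy [-177.78    0.37   78.05] F [-1.2  0.5  0.5] w 20.4 t 13.0
-30 16 48.3; -22 16 48.7; -14 19 49.0; -6 19 48.8; 2 9 47.9; 10 23 47.6; 18 19 49.2; 26 15 48.6; 34 15 48.5; 42 18 48.8; 50 24 48.7; 58 16 47.8; 66 18 48.1; 74 15 48.9; 82 19 48.9; 90 15 48.9; 98 18 48.7; 106 13 48.5; 114 13 48.1; 
boxrel x 54.3 y -0.6 z 81.3 rpy [-177.78    0.37   78.05] F [-1.7  0.6 -1. ] w 20.5 t 13.0
```

The lid dropped flush: slab and wood are both at 48–49 mm, with a contact force of about 1–2 N. I'll open and rise straight up.

>>> {"op": "carry_out", "data": {"moves": [{"dx":0,"dy":-0.3,"dz":0,"turn":0,"jaw":0.4},{"dx":0,"dy":0,"dz":0,"turn":0,"jaw":0.5},{"dx":0,"dy":0,"dz":-1.0,"turn":0,"jaw":0.5},{"dx":0,"dy":0,"dz":-2.0,"turn":0,"jaw":0.5},{"dx":0,"dy":0,"dz":-3.0,"turn":0,"jaw":0.5},{"dx":0,"dy":0,"dz":-3.0,"turn":0,"jaw":0.5},{"dx":0,"dy":0,"dz":-2.0,"turn":0,"jaw":0.5},{"dx":0,"dy":0,"dz":0,"turn":0,"jaw":0.5}]}}

```text
clock: 13.7
eef_pos: [648.7, 101.2, 199.3]
orientation: [-178.1, 0.3, 78.0]
ft_force: [0.1, -0.2, 0.6]
width: 45.9
```

```bash
python3 -c "
from h import *
prof(); d=load('side'); save(d,'side8.png',(225,110,385,270),4)"
```

```text
-30 15 48.9; -22 18 48.8; -14 16 48.6; -6 18 48.6; 2 9 48.5; 10 23 47.7; 18 16 48.4; 26 17 49.1; 34 17 48.4; 42 18 48.8; 50 27 50.6; 58 17 49.2; 66 15 48.6; 74 15 49.0; 82 17 48.7; 90 14 48.6; 98 14 48.1; 106 18 48.6; 114 9 48.5; 
boxrel x 57.2 y -0.3 z 197.6 rpy [-178.01    0.35   78.04] F [-0.2  0.7  0.2] w 46.3 t 13.8
```

View pics/side8.png

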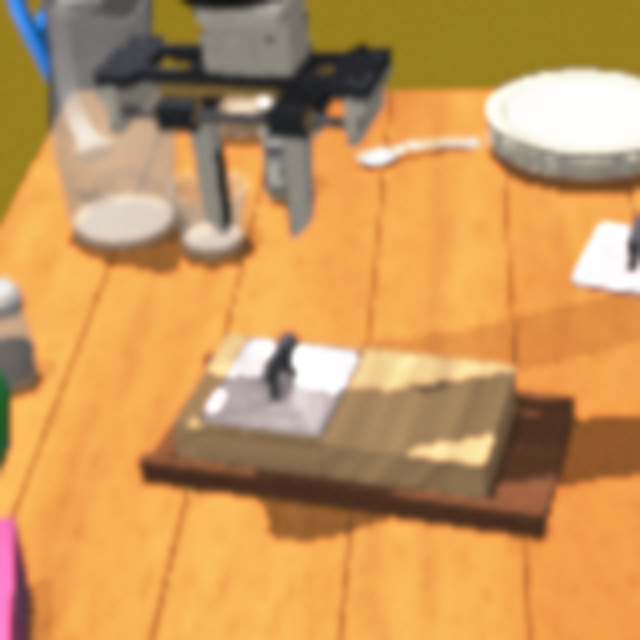

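The lid sits flush in the recess (crop (285,385)). The gripper is clear above it, and the glass and jar still stand. I'm handing the job in.

```bash
python3 -c "
from h import *
print(finish_job())"
```

```text
the job is handed in; nothing more can be done
None
```

The caddy is closed: the marble lid is seated in its recess, flush with the wood. I handed the job in at about 14 s of the 46 s allowed.

**What I did:** I took the lid farthest to the robot's right by its bar and laid it on the closed front part, bringing it in from the caddy's side rather than over the opening. I then pushed it along the top with the jaws loose. Its front edge dipped, it reached the end of the recess, and its rear edge dropped in. I opened the jaws and lifted clear.

**Last checks:**
- **Flushness:** the side camera's depth put both slab and wood at about 48–49 mm. One reading of 50.6 mm, right by the handle, was probably caused by the handle itself.
- **Forces:** every reading at the end of a move while sliding was under about 4 N, and it was 1–2 N at the end of the recess.
- **Clearance:** the gripper was about 120 mm above its pushing height and touching nothing. The small glass and the jar were still standing in the last picture. I did not look at the green cup again, but the arm never went near it.

**What disagreed:**
- My lateral estimates from arm pose and side camera differed by up to about 1.4 mm, so I corrected the lid's sideways position a few times before and during the slide.
- The tool drifted about 2° off vertical over the run.
- The lid-outline routine gave wrong results from mid-slide on, so I used pictures and a height profile instead.

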